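Unload the trimmed bowl from the tilted vise

ROBOT

A 6-joint arm with a two-finger parallel gripper is mounted at the origin on the work surface. World frame = base frame: x ahead of the robot, y to its left, z up, the work surface at z = 0. Lengths are in m, angles in rad, forces in N, time in s.
With the tool pointing down it reaches from about 0.225 to 0.875 m from the base axis. Payload 3.4 kg.
Tool frame: the origin (TCP) lies at the very end of the fingers, on their centre line; the grasp point (between the pads) lies manip.grip_point_offset behind it (manip.grip_point_offset is the distance from the TCP to the grasp point, in m); z points along the fingers, y is the line along which they close (so a half turn about z gives the same grasp; the last joint's range is limited). The gripper opens to 85 mm and grips with 20 to 120 N. Pads are 22 mm wide; open, the fingers measure 114 mm over their backs; the gripper's body (76 mm by 85 mm) begins 54 mm behind the grasp point. The pads swing forward as they close: fully open they stand 13 mm farther back than shut.
Start: joints at [-1.294, 0.276, 1.505, -0, 1.361, -0.121], TCP at [0.223, -0.53, 0.231] pointing down, gripper open.
Joint ranges: [-2.89, 2.89], [-0.75, 2.08], [0.22, 2.7], [-1.18, 4.32], [0.11, 2.71], [-2.7, 2.7]. Speed limits (rad/s): [2.57, 2.57, 3.14, 3.14, 3.14, 3.14].

INTERFACE

Orientations are given as a unit quaternion [w, x, y, z].
In Python, from rig import manip gives the robot as it stands.
- The arm moves only by the shell command python3 -m pendant 'ROWS' [FORCE]. ROWS is JSON, a list of rows, each an object of numbers: "jaw": the opening, from -1 (shut) to 1 (fully open); "tx", "ty", "tz": the shift along the world's x, y, z in cm; "ax", "ay", "az": the turn, a rotation vector about the world's x, y, z in degrees. In form: [{"jaw": .., "tx": .., "ty": .., "tz": .., "ax": .., "ay": .., "az": ..}, ...]. A call has 1 to 10 rows; each row is the pose to reach, as a shift and turn from the pose commanded when the call began; what a row does not reach only later rows make up. A row lasts 1/8 s, in which the tool goes at most 62.5 mm and 10.7 degrees, less where a joint would pass 70% of its speed; a pose out of reach is approached as far as the arm can. A call with a gripper value outside its range is refused whole. The fingers move at their own pace and stop on an object; FORCE is the grip in N (left out, the last holds). Time passes only in rows, so rows that repeat a pose let the fingers close. It gives the time, the measured TCP pose, the force, the opening and the grip force at its end, in the units of the state.
- manip.get_state(): the state, without advancing time (a new reading comes with each control period).
- manip.get_image(name): name is "scene" or "top"; returns a dict with "pixels" (420x560x3 uint8, blue, green, red), "depth" (420x560 float32, m along the optical axis (not along the pixel's ray), 0 where there is no reading), "fx", "fy", "cx", "cy" (pixels), "pose" (4x4, takes a point from camera to world coordinates). Camera axes: x right, y down, z forward; pixel columns grow to the right and rows downward; lengths in m; the calibration is good to about 2 mm. A picture is of the moment at which its call begins.
- manip.sign_off(): hands the job in; it is judged then, once.
The state is a dict: "clock": time; "qpos": joint angles; "qd": joint speeds; "effort": joint torques, N m; "position": TCP position; "ee_rot": TCP orientation; "contact_force": force on the tool from outside, world axes, zero at the start; "moment": the same for the moment, N m; "width": finger opening in m; "gripper_force": force on a finger pad.
Only numpy, scipy, OpenCV 4.12 (cv2) and the standard library are available. Lean on these libraries where they do the work, as an engineer would, in place of code of your own. Each camera call takes 0.05 s, during which the arm holds its last target. There are 200 camera calls.

TASK

Slide the moving jaw of the tilted vise fully open, then lift the trimmed bowl out by its foot and set it down gently, still mouth down, on the empty plaster slab of the ware board, with its whole rim on the slab. Leave the jaw open and do not disturb the other bowls or the tin, the kiln prop and the clay ring that stand around.

Things in the scene. Friction and masses are not known exactly. Their poses are not given: they have to be found in the camera images.
- bed: Tilted steel bed of the vise, 160 x 275 mm. Origin: on its top face under the clamped bowl, 85 mm above the table. z: the bed's normal, 30 degrees from vertical, leaning left to the ware board; x: up the slope, to the right; y: level, away from the robot. Fixed jaw at y 48 to 75 mm, 30 mm high; ledge 12 mm high at x = -48 mm, on which the bowl leans; moving jaw at -y, nearer the robot.
- rest_bar (a point): Middle of the round tool rest bar (14 mm thick, 200 mm long, along the bed's y) at x = 75, z = 135 mm of the bed, on two 12 mm posts at y = -90 and +90 mm. It overhangs the bowl: a vertical gripper hits it; one along the bed's normal that closes along the bed's y clears it. Same axes as the bed.
- jaw (a joint): Travel of the moving jaw in m: 0 = closed on the bowl, 0.045 = fully open. It slides along the bed's -y, level, towards the robot, with about 5 N of friction, and stays where it is left. Closed, its block spans x -40 to +40, y -48 to -125 mm of the bed, 22 mm high; a lip on it reaches 6 mm over the bowl's rim flange.
- jaw_grip (a point): Point to take the moving jaw's upright wooden grip: a plate 34 mm along the bed's x and 14 mm thick along y, standing along the bed's normal from 20 to 92 mm above the bed. The point is in its middle, 78 mm above the bed, 105 mm to -y of the bed's origin when closed. Same axes as the bed.
- bowl: Trimmed clay bowl clamped mouth down on the bed, foot up; rigid, 64 mm high, 0.2 to 0.4 kg. Origin: centre of the mouth, in the rim's plane; z along its axis to the foot. Rim flange 96 mm across, 8 mm thick; body 80 mm across at 9 mm, 66 at 32, 48 at 40; foot: a cylinder 48 mm across from 40 to 64 mm above the rim.
- slab_free: Empty plaster slab, the only one of the three on the ware board with no bowl: 120 x 120 x 16 mm, fixed, its top 34 mm above the table. Origin: centre of its underside, 18 mm above the table; x and y along its edges. The slabs stand in a row along y, 130 mm apart.
- bowl_a: Bowl like the clamped one, mouth down on another slab; same origin and size. Leave it.
- bowl_b: As bowl_a, on the third slab. Leave it.
- tin: Loose steel tin, 68 mm across, 95 mm high; its origin is the centre of its underside
- prop: Loose clay kiln prop, a cylinder 42 mm across, 85 mm high; its origin is the centre of its underside
- setter: Loose clay ring, 84 mm across, 22 mm high; its origin is the centre of its underside
Mind the look-alikes: they are no part of the job. What is shaped like the bowl but black is not meant.

How it is judged:
By the outcome, as a careful person would: the job done as asked, in the order asked, and still so for the second after the job is handed in, with the robot touching nothing.
It also fails if it takes over 54 s, if anything falls off the work surface, if the arm or the gripper's body presses on something with over 40 N, if the wrist force passes 120 N, or if a joint passes its speed limit or range.

## Working session

There is one attempt and no reset: what is moved stays moved. The work goes in short steps, Python scripts to look and compute and a shell command to move; the robot and the scene stay as the last step left them, time stands still between calls to the robot, and variables do not carry over. Pictures are saved under pics/ and viewed, at most 10 in all, crops included, and the job is handed in when it is done.

```bash
mkdir -p pics; ls; python3 - <<'E'
from rig import manip
import cv2,numpy as np
for n in("scene","top"):
    im=manip.get_image(n); cv2.imwrite(f"pics/{n}0.png",im["pixels"]); np.savez(f"{n}0.npz",**im)
    print(n,im["fx"],im["fy"],im["cx"],im["cy"],np.round(im["pose"],3).tolist())
print(manip.grip_point_offset,manip.get_state())
E
```

```text
pics
scene 398.12481510168107 398.12481510168107 278.84207098929716 215.28913493011 [[0.605, 0.613, -0.508, 1.178], [0.796, -0.48, 0.368, -0.531], [-0.018, -0.628, -0.778, 1.107], [0.0, 0.0, 0.0, 1.0]]
top 526.281815663587 526.281815663587 278.0275278981031 213.88586088691613 [[0.005, -0.997, 0.078, 0.407], [-1.0, -0.005, 0.007, -0.097], [-0.006, -0.078, -0.997, 1.827], [0.0, 0.0, 0.0, 1.0]]
0.0187 {'clock': 0.1, 'qpos': array([-1.29401086e+00,  2.76536941e-01,  1.50599322e+00, -1.76601748e-05,
        1.36066970e+00, -1.21018602e-01]), 'qd': array([ 0.00088342, -0.00067669, -0.00291856, -0.00087641, -0.00019806,
        0.00027144]), 'effort': array([ 1.21876757e-03, -4.17699158e+01, -2.46404010e+01, -2.55913856e-04,
        5.81654444e-03, -1.77243760e-05]), 'position': array([ 0.2226067 , -0.52967042,  0.23052854]), 'ee_rot': array([-8.00496977e-04,  9.80283437e-01,  1.97594880e-01, -7.11324539e-05]), 'contact_force': array([ 0.85702402, -0.15538187, -0.7489632 ]), 'moment': array([ 0.06334149, -0.02231576,  0.02781444]), 'gripper_force': 0.0, 'width': 0.0851044280548661}
```

View pics/scene0.png

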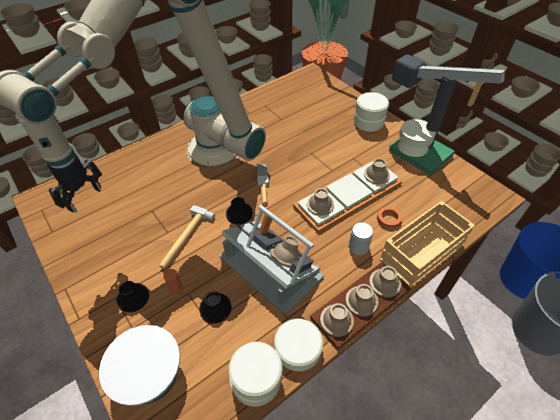

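View pics/top0.png

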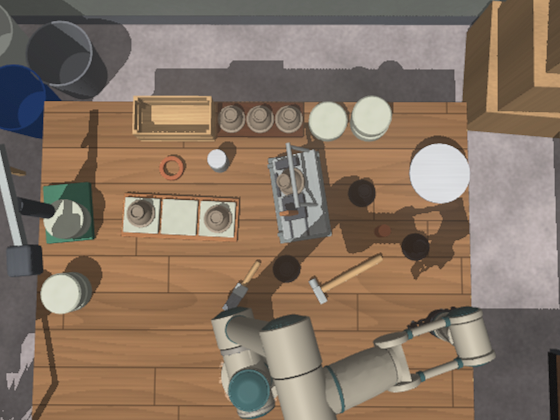

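```bash
cat > h.py <<'E'
import numpy as np
def load(n): return dict(np.load(n+".npz"))
def world(im):
    d=im["depth"]; v,u=np.mgrid[:d.shape[0],:d.shape[1]]
    p=np.stack([(u-im["cx"])/im["fx"]*d,(v-im["cy"])/im["fy"]*d,d],-1)
    w=p@im["pose"][:3,:3].T+im["pose"][:3,3]; w[d==0]=np.nan
    return w
E
python3 - <<'E'
from h import *
import cv2
t=load("top0");s=load("scene0")
a=cv2.resize(t["pixels"][140:250,260:340],None,fx=5,fy=5,interpolation=cv2.INTER_CUBIC)
b=cv2.resize(s["pixels"][195:305,215:295+35],None,fx=3.4,fy=5,interpolation=cv2.INTER_CUBIC)
cv2.imwrite("pics/c1.png",np.hstack([a,b]))
w=world(t); ws=world(s)
for (v,u) in [(217,179),(217,160),(217,198),(198,179),(236,179),(180,290),(230,290),(235,320),(160,275),(152,310),(208,139),(214,216)]: print(u,v,np.round(w[v,u],3))
# slab free plane points between bowls
m=(abs(w[...,2]-.034)<.008); vv,uu=np.nonzero(m[190:245,115:245]); 
q=w[190:245,115:245][m[190:245,115:245]]; print(q.min(0),q.max(0),len(q))
# bed plane fit from both clouds
for name,W,sl in(("top",w,(slice(145,245),slice(265,332))),("scene",ws,(slice(205,300),slice(220,322)))):
    P=W[sl].reshape(-1,3);P=P[np.isfinite(P).all(1)&(P[:,2]>.04)]
    best=0;r=np.random.default_rng(0)
    for _ in range(3000):
        x=P[r.choice(len(P),3,False)];n=np.cross(x[1]-x[0],x[2]-x[0]);n/=np.linalg.norm(n)+1e-12
        n*=np.sign(n[2])
        if abs(n[2]-.866)>.06: continue
        k=abs((P-x[0])@n)<.003
        if k.sum()>best: best=k.sum();K=k
    c=P[K].mean(0);n=np.linalg.svd(P[K]-c)[2][2];n*=np.sign(n[2])
    print(name,best,c,n,np.degrees(np.arccos(n[2])),"z-yaw",np.degrees(np.arctan2(n[1],n[0])))
    hi=P[P[:,2]>.2];print("high",len(hi),hi.min(0),hi.max(0))
E
```

```text
179 217 [0.537 0.255 0.024]
160 217 [0.536 0.32  0.025]
198 217 [0.538 0.192 0.011]
179 198 [0.603 0.258 0.016]
179 236 [0.471 0.255 0.019]
290 180 [ 0.648 -0.124  0.152]
290 230 [ 0.492 -0.126  0.067]
320 235 [ 0.477 -0.23   0.013]
275 160 [ 0.73  -0.074  0.059]
310 152 [ 0.746 -0.19   0.12 ]
139 208 [0.561 0.377 0.087]
216 214 [0.542 0.12  0.091]
[0.46485996 0.05577486 0.02601739] [0.61232461 0.44487243 0.04199422] 2496
top 1145 [ 0.59559235 -0.1758272   0.10414095] [-0.0688784   0.48731663  0.87050461] 29.482668903843816 z-yaw 98.04501995482647
high 339 [ 0.55304488 -0.17263247  0.20091467] [ 0.74976042 -0.10992519  0.25451153]
scene 1266 [ 0.60920776 -0.18401257  0.10877917] [-0.0738307   0.49141351  0.86779133] 29.797016738976033 z-yaw 98.54429670322111
high 456 [ 0.54784835 -0.17038547  0.20032992] [ 0.74903659 -0.10854205  0.2491513 ]
```

View pics/c1.png

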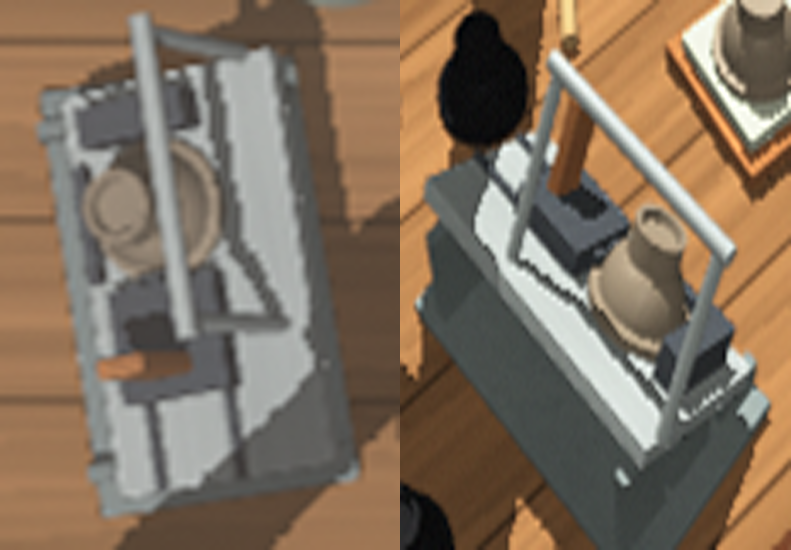

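```bash
cat > fit.py <<'E'
from h import *
import cv2
from scipy.optimize import least_squares
def R(y):
    xh=np.array([np.cos(y-np.pi/2),np.sin(y-np.pi/2),0]); c,s=np.cos(np.pi/6),np.sin(np.pi/6)
    x=c*xh+[0,0,s]; z=-s*xh+[0,0,c]; return np.stack([x,np.cross(z,x),z],1)
def box(p,lo,hi):
    lo,hi=np.array(lo),np.array(hi);q=abs(p-(lo+hi)/2)-(hi-lo)/2
    return np.linalg.norm(np.maximum(q,0),axis=1)+np.minimum(q.max(1),0)
def cyl(p,a,b,r):
    p=p-a;d=np.array(b)-a;L=np.linalg.norm(d);d=d/L;h=p@d;rr=np.linalg.norm(p-np.outer(h,d),axis=1)
    q=np.stack([rr-r,abs(h-L/2)-L/2],1);return np.linalg.norm(np.maximum(q,0),axis=1)+np.minimum(q.max(1),0)
def sdf(p,j=0):
    D=[box(p,[-.0545,-.0485-.0765-j,0],[.04,.075,-.0]) if 0 else abs(p[:,2])+1*(abs(p[:,1])>.2),
     box(p,[-.04,-.125-j,0],[.04,-.048-j,.022]),box(p,[-.017,-.112-j,.02],[.017,-.098-j,.092]),
     box(p,[-.04,.048,0],[.04,.075,.03]),cyl(p,np.array([.075,-.1,.135]),[.075,.1,.135],.007),
     cyl(p,np.array([0,0,.04]),[0,0,.064],.024),cyl(p,np.array([0,0,0]),[0,0,.008],.048),
     cyl(p,np.array([0,0,.009]),[0,0,.025],.0375)]
    return np.min(np.abs(D),0)
if __name__=="__main__":
    t=load("top0");s=load("scene0")
    for nm,im in(("top",t),("scene",s)):
        W=world(im).reshape(-1,3);W=W[np.isfinite(W).all(1)]
        o0=np.array([.649,-.144,.085]);L=(W-o0)@R(np.radians(8.2))
        k=(abs(L[:,0]-.02)<.07)&(abs(L[:,1])<.125)&(L[:,2]>.01)&(L[:,2]<.15);P=W[k]
        f=lambda q:np.minimum(sdf((P-q[:3])@R(q[3])),.03)
        best=min((least_squares(f,[*(o0+d),np.radians(8.2)],loss="soft_l1",f_scale=.003,x_scale=[.01,.01,.01,.05]) for d in np.array([[0,0,0],[.01,0,0],[-.01,0,0],[0,.01,0],[0,-.01,0]])),key=lambda r:r.cost)
        q=best.x;print(nm,len(P),q[:3].round(4),np.degrees(q[3]).round(2),"med res",np.median(f(q)))
    # slab from image, plane z=.034
    g=t["pixels"][185:248,115:247].astype(int); m=((g.min(2)>150)).astype(np.uint8)
    cs=cv2.findContours(m,0,2)[0]
    for c in cs:
        if cv2.contourArea(c)>300:
            b=cv2.boxPoints(cv2.minAreaRect(c))+[115,185]
            ray=np.c_[(b[:,0]-t["cx"])/t["fx"],(b[:,1]-t["cy"])/t["fy"],np.ones(4)]@t["pose"][:3,:3].T
            o=t["pose"][:3,3];X=o+ray*((.034-o[2])/ray[:,2])[:,None]
            e=[np.linalg.norm(X[1]-X[0]),np.linalg.norm(X[2]-X[1])];print("slab",b.mean(0),X.mean(0).round(4),np.round(e,3),np.degrees(np.arctan2(*(X[1]-X[0])[1::-1])).round(1))
E
python3 fit.py
```

```text
top 1654 [ 0.6529 -0.1329  0.0866] 8.72 med res 0.0023741562168910213
scene 1964 [ 0.649  -0.133   0.0834] 8.54 med res 0.0013209993709440765
slab [216.51725006 218.70689392] [0.5308 0.1249 0.034 ] [0.119 0.12 ] -2.4
slab [178.49376774 216.62468696] [0.5373 0.2551 0.034 ] [0.118 0.119] -1.6
slab [140.73451138 214.9822998 ] [0.5424 0.3846 0.034 ] [0.117 0.119] -2.2
```

```bash
cat > go.py <<'E'
import sys,json
from fit import *
from scipy.spatial.transform import Rotation as Ro
from rig import manip
O=np.array([.650,-.133,.085]);Y=np.radians(8.6);B=R(Y)
GB=np.stack([np.cross(B[:,1],-B[:,2]),B[:,1],-B[:,2]],1)
def vert(yaw): y=np.array([np.cos(yaw),np.sin(yaw),0]);z=np.array([0,0,-1.]);return np.stack([np.cross(y,z),y,z],1)
def show(p,G):
    s=manip.get_state();q=s["ee_rot"];C=Ro.from_quat([q[1],q[2],q[3],q[0]])
    print("t",round(s["clock"],2),"pos",s["position"].round(4),"bed",((s["position"]-O)@B*1000).round(1),"F",s["contact_force"].round(1),"w",round(s["width"],4),"q",s["qpos"].round(2))
    print(" goal",p.round(4)," d_cm",((p-s["position"])*100).round(2)," rot",np.degrees((Ro.from_matrix(G)*C.inv()).as_rotvec()).round(2))
def bed(x,y,z): show(O+B@np.array([x,y,z])/1000,GB)
E
python3 -c "
from go import *
bed(0,-105,200);bed(0,-105,58);print(B)"
```

```text
t 0.1 pos [ 0.2226 -0.5297  0.2305] bed [ 357.1 -481.9  -38.1] F [ 0.9 -0.2 -0.7] w 0.0851 q [-1.29  0.28  1.51 -0.    1.36 -0.12]
 goal [ 0.5312 -0.0498  0.2582]  d_cm [30.86 47.98  2.77]  rot [-28.19  15.71  73.98]
t 0.1 pos [ 0.2226 -0.5297  0.2305] bed [ 357.1 -481.9  -38.1] F [ 0.9 -0.2 -0.7] w 0.0851 q [-1.29  0.28  1.51 -0.    1.36 -0.12]
 goal [ 0.5418 -0.12    0.1352]  d_cm [31.92 40.96 -9.53]  rot [-28.19  15.71  73.98]
[[ 0.12950141  0.98875638 -0.07476767]
 [-0.85628814  0.14953534  0.49437819]
 [ 0.5         0.          0.8660254 ]]
```

```bash
python3 -m pendant '[{"jaw":1,"tz":6},{"jaw":1,"tx":2,"ty":4,"tz":12,"ax":-3,"ay":2,"az":8},{"jaw":1,"tx":5,"ty":9,"tz":16,"ax":-6,"ay":3.5,"az":16},{"jaw":1,"tx":9,"ty":14,"tz":17,"ax":-9,"ay":5,"az":24},{"jaw":1,"tx":13,"ty":20,"tz":17,"ax":-12,"ay":6.8,"az":32},{"jaw":1,"tx":17,"ty":26,"tz":17,"ax":-15,"ay":8.5,"az":40},{"jaw":1,"tx":21,"ty":32,"tz":17,"ax":-18.5,"ay":10.2,"az":48},{"jaw":1,"tx":25,"ty":38,"tz":17,"ax":-21.5,"ay":12,"az":56},{"jaw":1,"tx":28,"ty":44,"tz":17,"ax":-24.5,"ay":13.7,"az":64},{"jaw":1,"tx":30.9,"ty":48,"tz":16,"ax":-28.2,"ay":15.7,"az":74}]' 40
python3 -c "
from go import *
bed(0,-105,200)"
```

```text
t 0.1 pos [ 0.2226 -0.5297  0.2305] bed [ 357.1 -481.9  -38.1] F [ 0.9 -0.2 -0.7] w 0.0851 q [-1.29  0.28  1.51 -0.    1.36 -0.12]
 goal [ 0.5312 -0.0498  0.2582]  d_cm [30.86 47.98  2.77]  rot [-28.19  15.71  73.98]invalid input at $[0]: expected keys jaw, tx, ty, tz, ax, ay, az
```

All keys are required in each row.

```bash
python3 -m pendant '[{"jaw":1,"tx":0,"ty":0,"tz":6,"ax":0,"ay":0,"az":0},{"jaw":1,"tx":2,"ty":4,"tz":12,"ax":-3,"ay":2,"az":8},{"jaw":1,"tx":5,"ty":9,"tz":16,"ax":-6,"ay":3.5,"az":16},{"jaw":1,"tx":9,"ty":14,"tz":17,"ax":-9,"ay":5,"az":24},{"jaw":1,"tx":13,"ty":20,"tz":17,"ax":-12,"ay":6.8,"az":32},{"jaw":1,"tx":17,"ty":26,"tz":17,"ax":-15,"ay":8.5,"az":40},{"jaw":1,"tx":21,"ty":32,"tz":17,"ax":-18.5,"ay":10.2,"az":48},{"jaw":1,"tx":25,"ty":38,"tz":17,"ax":-21.5,"ay":12,"az":56},{"jaw":1,"tx":28,"ty":44,"tz":17,"ax":-24.5,"ay":13.7,"az":64},{"jaw":1,"tx":30.9,"ty":48,"tz":16,"ax":-28.2,"ay":15.7,"az":74}]' 40
python3 -c "
from go import *
bed(0,-105,200)"
```

```text
clock: 1.35
position: [0.5062, -0.0897, 0.3959]
ee_rot: [0.198, 0.628, 0.734, -0.168]
contact_force: [0.7, -1.1, -0.5]
width: 0.0854
gripper_force: 0.0
t 1.35 pos [ 0.5062 -0.0897  0.3959] bed [  99.7 -135.7  301.4] F [ 0.7 -1.1 -0.5] w 0.0854 q [ 0.04  0.09  1.46 -0.52  1.53 -0.1 ]
 goal [ 0.5312 -0.0498  0.2582]  d_cm [  2.5    3.98 -13.77]  rot [ 0.09  0.11 -0.33]
```

```bash
python3 -m pendant '[{"jaw":1,"tx":0,"ty":0,"tz":0,"ax":0,"ay":0,"az":0},{"jaw":1,"tx":0,"ty":0,"tz":0,"ax":0,"ay":0,"az":0}]' >/dev/null
python3 -c "
from go import *
bed(0,-105,160)"
```

```text
t 1.6 pos [ 0.505  -0.0916  0.3954] bed [ 100.9 -137.2  300.1] F [-0.4 -0.6 -0.8] w 0.0853 q [ 0.04  0.09  1.46 -0.52  1.53 -0.1 ]
 goal [ 0.5342 -0.0696  0.2236]  d_cm [  2.93   2.2  -17.18]  rot [-0.01  0.04  0.01]
```

```bash
python3 -m pendant '[{"jaw":1,"tx":0.9,"ty":4.5,"tz":-2.5,"ax":0,"ay":0,"az":0},{"jaw":1,"tx":1.9,"ty":9.1,"tz":-5,"ax":0,"ay":0,"az":0},{"jaw":1,"tx":2.2,"ty":6.8,"tz":-9.1,"ax":0,"ay":0,"az":0},{"jaw":1,"tx":2.6,"ty":4.5,"tz":-13.2,"ax":0,"ay":0,"az":0},{"jaw":1,"tx":2.9,"ty":2.2,"tz":-17.2,"ax":0,"ay":0,"az":0},{"jaw":1,"tx":2.9,"ty":2.2,"tz":-17.2,"ax":0,"ay":0,"az":0},{"jaw":1,"tx":2.9,"ty":2.2,"tz":-17.2,"ax":0,"ay":0,"az":0}]' >/dev/null
python3 - <<'E'
from go import *
bed(0,-105,60)
a=manip.get_image("top")["pixels"][140:250,250:345];b=manip.get_image("scene")["pixels"][150:305,200:330]
cv2.imwrite("pics/c2.png",np.hstack([cv2.resize(a,(400,463)),cv2.resize(b,(390,463))]))
E
```

```text
t 2.48 pos [ 0.5347 -0.0712  0.2253] bed [   2.3 -104.8  160.7] F [0.7 0.3 0.4] w 0.0854 q [ 0.08  0.23  1.71 -0.56  1.21  0.14]
 goal [ 0.5417 -0.119   0.137 ]  d_cm [ 0.7  -4.79 -8.83]  rot [-0.03  0.26  0.2 ]
```

View pics/c2.png

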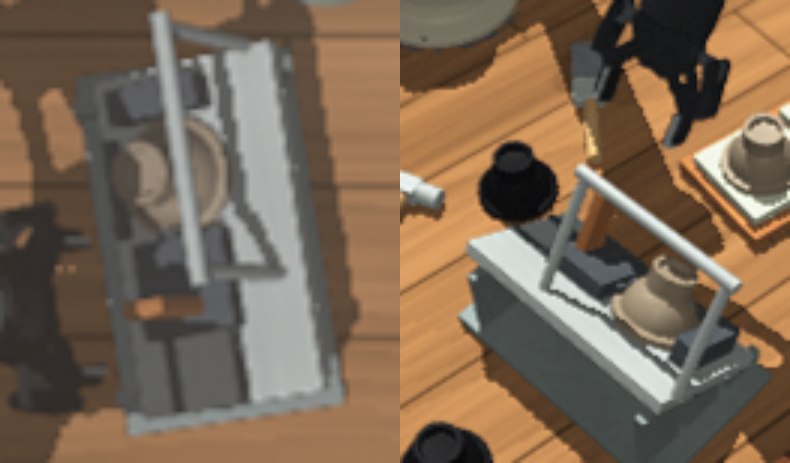

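The gripper hangs left of the vise (fingers at about (75,240) and (95,373) in the crop), straddling the wooden grip at (165,307). I'll go down the normal and close.

```bash
python3 -m pendant '[{"jaw":1,"tx":0.25,"ty":-1.6,"tz":-2.9,"ax":0,"ay":0,"az":0},{"jaw":1,"tx":0.5,"ty":-3.2,"tz":-5.9,"ax":0,"ay":0,"az":0},{"jaw":1,"tx":0.7,"ty":-4.8,"tz":-8.8,"ax":0,"ay":0,"az":0},{"jaw":1,"tx":0.7,"ty":-4.8,"tz":-8.8,"ax":0,"ay":0,"az":0},{"jaw":-1,"tx":0.7,"ty":-4.8,"tz":-8.8,"ax":0,"ay":0,"az":0},{"jaw":-1,"tx":0.7,"ty":-4.8,"tz":-8.8,"ax":0,"ay":0,"az":0},{"jaw":-1,"tx":0.7,"ty":-4.8,"tz":-8.8,"ax":0,"ay":0,"az":0},{"jaw":-1,"tx":0.7,"ty":-4.8,"tz":-8.8,"ax":0,"ay":0,"az":0},{"jaw":-1,"tx":0.7,"ty":-4.8,"tz":-8.8,"ax":0,"ay":0,"az":0},{"jaw":-1,"tx":0.7,"ty":-4.8,"tz":-8.8,"ax":0,"ay":0,"az":0}]' 40
python3 -c "
from go import *
bed(0,-150,60)"
```

```text
clock: 3.82
position: [0.5416, -0.1174, 0.1364]
ee_rot: [0.197, 0.63, 0.732, -0.168]
contact_force: [-1.7, 3.2, 5.5]
width: 0.0135
gripper_force: 41.3
t 3.83 pos [ 0.5416 -0.1174  0.1364] bed [  -1.7 -104.9   60.3] F [-1.7  3.2  5.5] w 0.0135 q [-0.01  0.32  1.84 -0.63  0.99  0.19]
 goal [ 0.4972 -0.1258  0.137 ]  d_cm [-4.44 -0.83  0.06]  rot [-0.04  0.18 -0.  ]
```

```bash
python3 -m pendant '[{"jaw":-1,"tx":-0.8,"ty":-0.12,"tz":0,"ax":0,"ay":0,"az":0},{"jaw":-1,"tx":-1.6,"ty":-0.24,"tz":0,"ax":0,"ay":0,"az":0},{"jaw":-1,"tx":-2.4,"ty":-0.36,"tz":0,"ax":0,"ay":0,"az":0},{"jaw":-1,"tx":-3.2,"ty":-0.48,"tz":0,"ax":0,"ay":0,"az":0},{"jaw":-1,"tx":-4,"ty":-0.6,"tz":0,"ax":0,"ay":0,"az":0},{"jaw":-1,"tx":-4.45,"ty":-0.67,"tz":0,"ax":0,"ay":0,"az":0},{"jaw":-1,"tx":-4.6,"ty":-0.7,"tz":0,"ax":0,"ay":0,"az":0},{"jaw":-1,"tx":-4.6,"ty":-0.7,"tz":0,"ax":0,"ay":0,"az":0}]' 40
python3 -c "
from go import *
bed(0,-150,60)"
```

```text
clock: 4.82
position: [0.4973, -0.1242, 0.1364]
ee_rot: [0.198, 0.63, 0.732, -0.166]
contact_force: [4.3, 4.0, 2.8]
width: 0.0134
gripper_force: 40.9
t 4.83 pos [ 0.4973 -0.1242  0.1364] bed [  -1.6 -149.7   60.3] F [4.3 4.  2.8] w 0.0134 q [-0.03  0.25  1.94 -0.65  0.95  0.21]
 goal [ 0.4972 -0.1258  0.137 ]  d_cm [-0.01 -0.15  0.06]  rot [-0.09  0.36 -0.09]
```

```bash
python3 -m pendant '[{"jaw":-1,"tx":-0.15,"ty":-0.02,"tz":0,"ax":0,"ay":0,"az":0},{"jaw":-1,"tx":-0.3,"ty":-0.04,"tz":0,"ax":0,"ay":0,"az":0},{"jaw":-1,"tx":-0.3,"ty":-0.04,"tz":0,"ax":0,"ay":0,"az":0}]' 40
python3 -c "
from go import *
bed(0,-150,60)"
```

```text
clock: 5.2
position: [0.4973, -0.1242, 0.1364]
ee_rot: [0.2, 0.63, 0.733, -0.164]
contact_force: [9.4, 2.8, -1.7]
width: 0.0135
gripper_force: 40.7
t 5.2 pos [ 0.4973 -0.1242  0.1364] bed [  -1.6 -149.7   60.3] F [ 9.4  2.8 -1.7] w 0.0135 q [-0.03  0.25  1.94 -0.65  0.94  0.21]
 goal [ 0.4972 -0.1258  0.137 ]  d_cm [-0.01 -0.16  0.05]  rot [-0.16  0.64 -0.24]
```

```bash
python3 -m pendant '[{"jaw":-1,"tx":0.3,"ty":0.04,"tz":0,"ax":0,"ay":0,"az":0},{"jaw":1,"tx":0.3,"ty":0.04,"tz":0,"ax":0,"ay":0,"az":0},{"jaw":1,"tx":0.3,"ty":0.04,"tz":0,"ax":0,"ay":0,"az":0},{"jaw":1,"tx":0.3,"ty":0.04,"tz":0,"ax":0,"ay":0,"az":0},{"jaw":1,"tx":0.3,"ty":0.04,"tz":0,"ax":0,"ay":0,"az":0},{"jaw":1,"tx":0.1,"ty":1.3,"tz":2.2,"ax":0,"ay":0,"az":0},{"jaw":1,"tx":-0.2,"ty":3,"tz":5.2,"ax":0,"ay":0,"az":0},{"jaw":1,"tx":-0.5,"ty":5,"tz":8.7,"ax":0,"ay":0,"az":0},{"jaw":1,"tx":-0.5,"ty":5,"tz":8.7,"ax":0,"ay":0,"az":0}]' 40
python3 - <<'E'
from go import *
bed(0,0,140)
for n in("top","scene"):
    im=manip.get_image(n);np.savez(n+"1.npz",**im)
    W=world(im).reshape(-1,3);W=W[np.isfinite(W).all(1)]
    L=(W-O)@B
    g=L[(abs(L[:,0])<.03)&(abs(L[:,1]+.13)<.07)&(L[:,2]>.05)&(L[:,2]<.088)]
    print(n,"grip pts",len(g),(np.median(g,0)*1000).round(1),(np.percentile(g,[5,95],axis=0)*1000).round(1).tolist() if len(g) else "")
    f=L[(abs(L[:,0])<.04)&(abs(L[:,1])<.04)&(L[:,2]>.056)&(L[:,2]<.072)]
    print("foot top",len(f),(f.mean(0)*1000).round(1),(np.percentile(f,[3,97],axis=0)*1000).round(1).tolist())
E
```

```text
clock: 6.32
position: [0.4889, -0.0743, 0.2254]
ee_rot: [0.199, 0.63, 0.732, -0.166]
contact_force: [0.7, 0.1, -0.0]
width: 0.0855
gripper_force: 0.0
t 6.33 pos [ 0.4889 -0.0743  0.2254] bed [  -0.9 -150.5  162.7] F [ 0.7  0.1 -0. ] w 0.0855 q [ 0.08  0.16  1.81 -0.57  1.19  0.15]
 goal [ 0.6395 -0.0638  0.2062]  d_cm [15.07  1.05 -1.92]  rot [-0.05  0.47 -0.07]
top grip pts 37 [  17.  -148.6   71.8] [[-12.7, -153.8, 52.1], [20.0, -141.8, 87.8]]
foot top 131 [ 1.6  3.1 62. ] [[-22.0, -17.6, 56.3], [25.0, 23.5, 69.6]]
scene grip pts 60 [  14.2 -147.5   69.5] [[6.2, -157.0, 52.3], [18.0, -143.2, 86.1]]
foot top 102 [ 1.8 -0.2 60.5] [[-20.2, -22.0, 56.3], [22.7, 21.8, 64.0]]
```

```bash
python3 -m pendant '[{"jaw":1,"tx":5,"ty":0.7,"tz":0,"ax":0,"ay":0.2,"az":0},{"jaw":1,"tx":10,"ty":1.4,"tz":-0.5,"ax":0,"ay":0.4,"az":0},{"jaw":1,"tx":15.2,"ty":1.1,"tz":-1.9,"ax":0,"ay":0.5,"az":0},{"jaw":1,"tx":15.2,"ty":1.1,"tz":-1.9,"ax":0,"ay":0.5,"az":0},{"jaw":1,"tx":15.2,"ty":1.1,"tz":-1.9,"ax":0,"ay":0.5,"az":0}]' 40 >/dev/null
python3 - <<'E'
from go import *
bed(1,1,40)
a=manip.get_image("top")["pixels"][140:250,250:345];b=manip.get_image("scene")["pixels"][150:305,200:330]
cv2.imwrite("pics/c3.png",np.hstack([cv2.resize(a,(400,463)),cv2.resize(b,(390,463))]))
E
```

```text
t 7.05 pos [ 0.6377 -0.0649  0.2017] bed [ -1.5  -2.  135.7] F [0.4 0.7 0.1] w 0.0857 q [ 0.07  0.4   1.52 -0.55  1.25  0.11]
 goal [ 0.6481 -0.1139  0.1201]  d_cm [ 1.05 -4.9  -8.16]  rot [-0.01 -0.64  0.11]
```

View pics/c3.png

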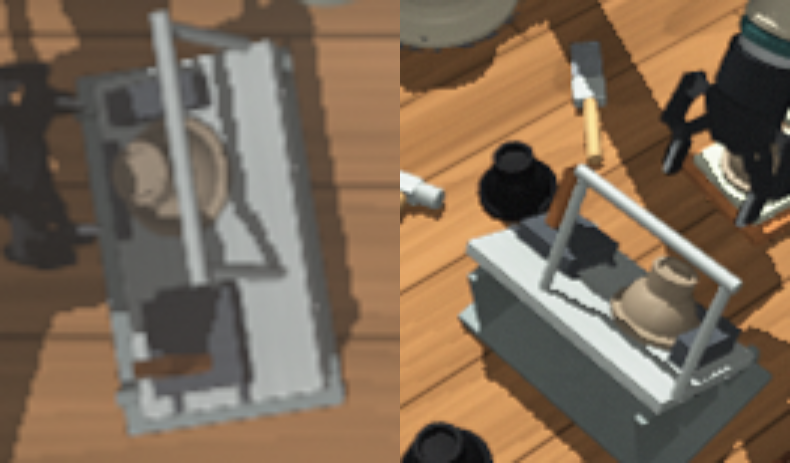

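The jaw stands open (grip now at (170,367)), and the fingers straddle the foot at (140,170). I go down to the foot and close.

```bash
python3 -m pendant '[{"jaw":1,"tx":0.35,"ty":-1.6,"tz":-2.7,"ax":0,"ay":-0.3,"az":0},{"jaw":1,"tx":0.7,"ty":-3.2,"tz":-5.4,"ax":0,"ay":-0.6,"az":0},{"jaw":1,"tx":0.9,"ty":-4.1,"tz":-7,"ax":0,"ay":-0.6,"az":0},{"jaw":1,"tx":1.05,"ty":-4.9,"tz":-8.2,"ax":0,"ay":-0.6,"az":0},{"jaw":1,"tx":1.05,"ty":-4.9,"tz":-8.2,"ax":0,"ay":-0.6,"az":0}]' 40
python3 -c "
from go import *
bed(1,1,40)"
```

```text
clock: 7.78
position: [0.6492, -0.1136, 0.1213]
ee_rot: [0.197, 0.631, 0.732, -0.168]
contact_force: [0.7, 0.8, -0.4]
width: 0.0854
gripper_force: 0.0
t 7.78 pos [ 0.6492 -0.1136  0.1213] bed [ 1.4  2.1 41.1] F [ 0.7  0.8 -0.4] w 0.0854 q [-0.    0.47  1.62 -0.61  1.05  0.15]
 goal [ 0.6481 -0.1139  0.1201]  d_cm [-0.11 -0.03 -0.12]  rot [-0.03  0.16  0.06]
```

```bash
python3 -m pendant '[{"jaw":-1,"tx":0,"ty":0,"tz":0,"ax":0,"ay":0,"az":0},{"jaw":-1,"tx":0,"ty":0,"tz":0,"ax":0,"ay":0,"az":0},{"jaw":-1,"tx":0,"ty":0,"tz":0,"ax":0,"ay":0,"az":0},{"jaw":-1,"tx":0,"ty":0,"tz":0,"ax":0,"ay":0,"az":0},{"jaw":-1,"tx":0,"ty":0,"tz":0,"ax":0,"ay":0,"az":0},{"jaw":-1,"tx":0,"ty":0,"tz":0,"ax":0,"ay":0,"az":0}]' 40
python3 -c "
from go import *
bed(1,1,100)"
```

```text
clock: 8.52
position: [0.6476, -0.1131, 0.1228]
ee_rot: [0.196, 0.631, 0.731, -0.169]
contact_force: [-6.1, 1.8, 4.9]
width: 0.0469
gripper_force: 41.3
t 8.53 pos [ 0.6476 -0.1131  0.1228] bed [ 1.5  0.6 42.8] F [-6.1  1.8  4.9] w 0.0469 q [-0.    0.47  1.62 -0.61  1.05  0.15]
 goal [ 0.6436 -0.0843  0.1721]  d_cm [-0.39  2.88  4.93]  rot [0.02 0.05 0.14]
```

```bash
python3 -m pendant '[{"jaw":-1,"tx":-0.08,"ty":0.5,"tz":0.87,"ax":0,"ay":0,"az":0},{"jaw":-1,"tx":-0.15,"ty":1,"tz":1.73,"ax":0,"ay":0,"az":0},{"jaw":-1,"tx":-0.23,"ty":1.5,"tz":2.6,"ax":0,"ay":0,"az":0},{"jaw":-1,"tx":-0.38,"ty":2.5,"tz":4.3,"ax":0,"ay":0,"az":0},{"jaw":-1,"tx":-0.6,"ty":4,"tz":6.9,"ax":0,"ay":0,"az":0},{"jaw":-1,"tx":-0.6,"ty":4,"tz":6.9,"ax":0,"ay":0,"az":0}]' 60
python3 - <<'E'
from go import *
show(np.array([.537,.255,.3]),vert(Y))
a=manip.get_image("top")["pixels"][140:250,230:325];b=manip.get_image("scene")["pixels"][150:305,220:350]
cv2.imwrite("pics/c4.png",np.hstack([cv2.resize(a,(400,463)),cv2.resize(b,(390,463))]))
E
```

```text
clock: 9.28
position: [0.6471, -0.0715, 0.1941]
ee_rot: [0.201, 0.63, 0.732, -0.164]
contact_force: [1.5, 0.3, -1.9]
width: 0.0463
gripper_force: 62.5
t 9.28 pos [ 0.6471 -0.0715  0.1941] bed [  1.5   6.3 125.1] F [ 1.5  0.3 -1.9] w 0.0463 q [ 0.06  0.41  1.53 -0.56  1.2   0.12]
 goal [0.537 0.255 0.3  ]  d_cm [-11.01  32.65  10.59]  rot [29.56  5.27  0.04]
```

View pics/c4.png

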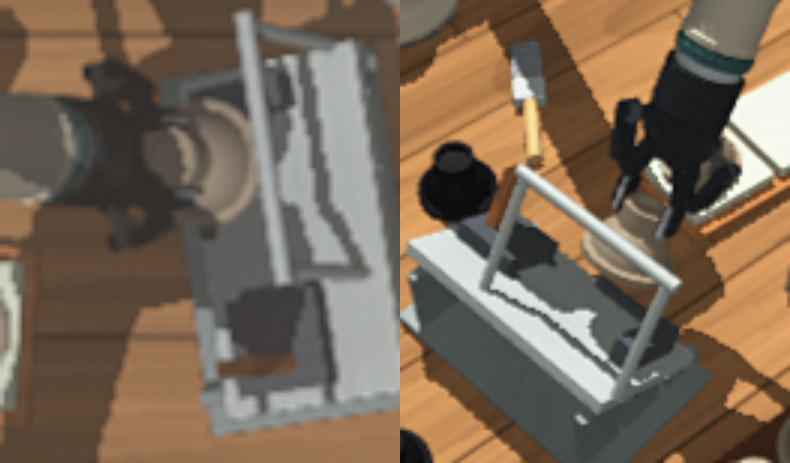

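The bowl hangs in the gripper, clear of the bed at crop (630,240) and left of the bar. I carry it to above the slab, turning it upright.

```bash
python3 -m pendant '[{"jaw":-1,"tx":0,"ty":2,"tz":2.5,"ax":0,"ay":0,"az":0},{"jaw":-1,"tx":-0.5,"ty":5,"tz":5.5,"ax":0,"ay":0,"az":0},{"jaw":-1,"tx":-2,"ty":9,"tz":8,"ax":4,"ay":0.7,"az":0},{"jaw":-1,"tx":-4,"ty":13,"tz":10,"ax":9,"ay":1.6,"az":0},{"jaw":-1,"tx":-6,"ty":18,"tz":10.6,"ax":15,"ay":2.7,"az":0},{"jaw":-1,"tx":-8,"ty":23,"tz":10.6,"ax":21,"ay":3.7,"az":0},{"jaw":-1,"tx":-10,"ty":28,"tz":10.6,"ax":26,"ay":4.6,"az":0},{"jaw":-1,"tx":-11,"ty":32.6,"tz":10.6,"ax":29.6,"ay":5.3,"az":0},{"jaw":-1,"tx":-11,"ty":32.6,"tz":10.6,"ax":29.6,"ay":5.3,"az":0},{"jaw":-1,"tx":-11,"ty":32.6,"tz":10.6,"ax":29.6,"ay":5.3,"az":0}]' 60
python3 - <<'E'
from go import *
show(np.array([.537,.255,.11]),vert(Y))
s=load("scene0");W=world(s).reshape(-1,3);W=W[np.isfinite(W).all(1)]
# scene-cam slab check: white pixels on slabs, image fit at z=.034
g=s["pixels"].astype(int);m=np.zeros(g.shape[:2],np.uint8);m[150:235,290:405]=(g.min(2)>150)[150:235,290:405]
for c in cv2.findContours(m,0,2)[0]:
    if cv2.contourArea(c)>300:
        b=c[:,0].astype(float);ray=np.c_[(b[:,0]-s["cx"])/s["fx"],(b[:,1]-s["cy"])/s["fy"],np.ones(len(b))]@s["pose"][:3,:3].T
        o=s["pose"][:3,3];X=o+ray*((.034-o[2])/ray[:,2])[:,None]
        print("slab scene",cv2.minAreaRect((X[:,:2]*1000).astype(np.float32)))
im=manip.get_image("scene")["pixels"][90:250,270:420];a=manip.get_image("top")["pixels"][160:270,110:250]
cv2.imwrite("pics/c5.png",np.hstack([cv2.resize(a,(400,314)),cv2.resize(im,(335,314))]))
E
```

```text
clock: 10.62
position: [0.5339, 0.2517, 0.2957]
ee_rot: [-0.003, 0.652, 0.758, -0.005]
contact_force: [-0.6, 0.2, -2.4]
width: 0.0461
gripper_force: 62.6
t 10.62 pos [0.5339 0.2517 0.2957] bed [-239.1  -57.3  381.3] F [-0.6  0.2 -2.4] w 0.0461 q [0.32 0.28 1.34 0.   1.53 0.17]
 goal [0.537 0.255 0.11 ]  d_cm [  0.31   0.33 -18.57]  rot [ 0.17 -0.65 -0.05]
slab scene ((529.7635498046875, 121.57093811035156), (117.69738006591797, 119.95539855957031), 86.03065490722656)
slab scene ((535.2501220703125, 252.0687255859375), (119.47284698486328, 119.62855529785156), 87.33232116699219)
```

View pics/c5.png

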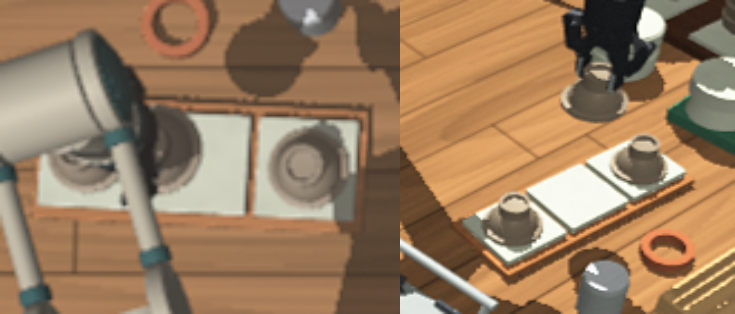

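```bash
python3 -m pendant '[{"jaw":-1,"tx":0.1,"ty":0.1,"tz":-4,"ax":0,"ay":-0.3,"az":0},{"jaw":-1,"tx":0.2,"ty":0.2,"tz":-8,"ax":0.2,"ay":-0.6,"az":0},{"jaw":-1,"tx":0.2,"ty":0.2,"tz":-12,"ax":0.2,"ay":-0.6,"az":0},{"jaw":-1,"tx":0.2,"ty":0.2,"tz":-16,"ax":0.2,"ay":-0.6,"az":0},{"jaw":-1,"tx":0.2,"ty":0.2,"tz":-18.5,"ax":0.2,"ay":-0.6,"az":0},{"jaw":-1,"tx":0.2,"ty":0.2,"tz":-18.5,"ax":0.2,"ay":-0.6,"az":0},{"jaw":-1,"tx":0.2,"ty":0.2,"tz":-18.5,"ax":0.2,"ay":-0.6,"az":0}]' 60
python3 - <<'E'
from go import *
show(np.array([.536,.2535,.077]),vert(Y))
im=manip.get_image("scene");a=manip.get_image("top")
W=world(im);P=W.reshape(-1,3);p=manip.get_state()["position"]
r=np.linalg.norm(P[:,:2]-p[:2],axis=1);k=(r<.055)&(P[:,2]>.05)&(P[:,2]<.09);Q=P[k]
print(len(Q),Q.min(0)-p,Q.max(0)-p)
o=W[120:240,290:400];print("lowest z above slab near rim", np.nanpercentile(Q[:,2],[1,5,20]))
s=cv2.resize(im["pixels"][120:230,290:410],(600,550),interpolation=cv2.INTER_CUBIC)
cv2.imwrite("pics/c6.png",s)
E
```

```text
clock: 11.6
position: [0.5369, 0.2546, 0.1128]
ee_rot: [-0.0, 0.652, 0.758, 0.002]
contact_force: [0.2, -0.5, -1.8]
width: 0.0464
gripper_force: 62.7
t 11.6 pos [0.5369 0.2546 0.1128] bed [-332.7  -53.9  224.2] F [ 0.2 -0.5 -1.8] w 0.0464 q [0.32 0.39 1.64 0.   1.11 0.17]
 goal [0.536  0.2535 0.077 ]  d_cm [-0.09 -0.11 -3.58]  rot [-0.19  0.11 -0.04]
210 [-0.05143242 -0.04819676 -0.04798125] [ 0.04675132  0.05020705 -0.02411778]
lowest z above slab near rim [0.06629024 0.07087279 0.07401207]
```

View pics/c6.png

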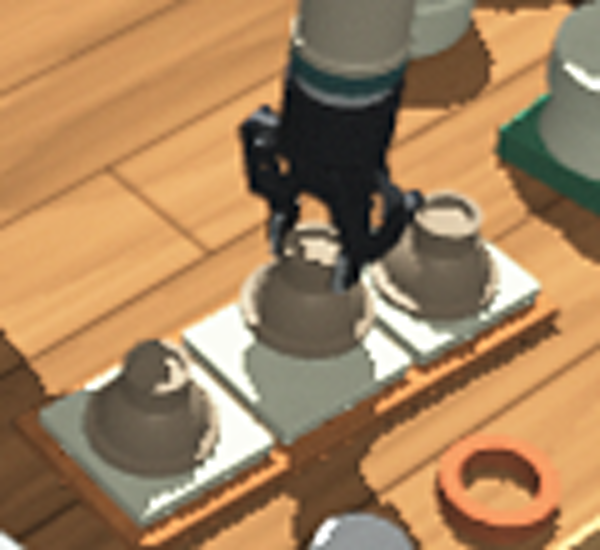

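The bowl hangs level at crop (310,310) above the middle slab, centred under the tool. I lower it to just above contact, then in small steps.

```bash
python3 -m pendant '[{"jaw":-1,"tx":-0.1,"ty":-0.1,"tz":-1.2,"ax":-0.2,"ay":0,"az":0},{"jaw":-1,"tx":-0.1,"ty":-0.1,"tz":-2.2,"ax":-0.2,"ay":0,"az":0},{"jaw":-1,"tx":-0.1,"ty":-0.1,"tz":-2.8,"ax":-0.2,"ay":0,"az":0},{"jaw":-1,"tx":-0.1,"ty":-0.1,"tz":-3.1,"ax":-0.2,"ay":0,"az":0},{"jaw":-1,"tx":-0.1,"ty":-0.1,"tz":-3.2,"ax":-0.2,"ay":0,"az":0},{"jaw":-1,"tx":-0.1,"ty":-0.1,"tz":-3.2,"ax":-0.2,"ay":0,"az":0}]' 60
```

```text
clock: 12.45
position: [0.5348, 0.2539, 0.0798]
ee_rot: [0.0, 0.652, 0.759, -0.0]
contact_force: [-0.3, -0.1, -2.6]
width: 0.046
gripper_force: 62.7
```

```bash
python3 -m pendant '[{"jaw":-1,"tx":0,"ty":0,"tz":-0.1,"ax":0,"ay":0,"az":0},{"jaw":-1,"tx":0,"ty":0,"tz":-0.2,"ax":0,"ay":0,"az":0},{"jaw":-1,"tx":0,"ty":0,"tz":-0.2,"ax":0,"ay":0,"az":0}]' 60
```

```text
clock: 12.82
position: [0.5346, 0.2538, 0.0777]
ee_rot: [0.0, 0.652, 0.759, -0.0]
contact_force: [0.5, -0.1, -2.1]
width: 0.0461
gripper_force: 62.7
```

```bash
python3 -m pendant '[{"jaw":-1,"tx":0,"ty":0,"tz":-0.07,"ax":0,"ay":0,"az":0},{"jaw":-1,"tx":0,"ty":0,"tz":-0.12,"ax":0,"ay":0,"az":0},{"jaw":-1,"tx":0,"ty":0,"tz":-0.12,"ax":0,"ay":0,"az":0}]' 60
```

```text
clock: 13.2
position: [0.5347, 0.2538, 0.0765]
ee_rot: [0.0, 0.652, 0.759, -0.0]
contact_force: [-0.2, 0.4, -0.9]
width: 0.0462
gripper_force: 62.8
```

```bash
python3 -m pendant '[{"jaw":-1,"tx":0,"ty":0,"tz":-0.05,"ax":0,"ay":0,"az":0},{"jaw":-1,"tx":0,"ty":0,"tz":-0.08,"ax":0,"ay":0,"az":0},{"jaw":-1,"tx":0,"ty":0,"tz":-0.08,"ax":0,"ay":0,"az":0}]' 60
```

```text
clock: 13.58
position: [0.5347, 0.2539, 0.0764]
ee_rot: [0.0, 0.652, 0.759, -0.0]
contact_force: [-2.6, -0.8, 5.9]
width: 0.0462
gripper_force: 63.4
```

```bash
python3 -m pendant '[{"jaw":-1,"tx":0,"ty":0,"tz":0.05,"ax":0,"ay":0,"az":0},{"jaw":0.4,"tx":0,"ty":0,"tz":0.05,"ax":0,"ay":0,"az":0},{"jaw":0.7,"tx":0,"ty":0,"tz":0.05,"ax":0,"ay":0,"az":0},{"jaw":1,"tx":0,"ty":0,"tz":0.05,"ax":0,"ay":0,"az":0},{"jaw":1,"tx":0,"ty":0,"tz":0.05,"ax":0,"ay":0,"az":0},{"jaw":1,"tx":0,"ty":0,"tz":1.5,"ax":0,"ay":0,"az":0},{"jaw":1,"tx":0,"ty":0,"tz":4,"ax":0,"ay":0,"az":0},{"jaw":1,"tx":0,"ty":0,"tz":9,"ax":0,"ay":0,"az":0},{"jaw":1,"tx":-2,"ty":0,"tz":15,"ax":0,"ay":0,"az":0},{"jaw":1,"tx":-6,"ty":0,"tz":19,"ax":0,"ay":0,"az":0}]' 20
python3 -m pendant '[{"jaw":1,"tx":-5,"ty":-3,"tz":2,"ax":0,"ay":0,"az":0},{"jaw":1,"tx":-10,"ty":-6,"tz":4,"ax":0,"ay":0,"az":0},{"jaw":1,"tx":-15,"ty":-10,"tz":4,"ax":0,"ay":0,"az":0},{"jaw":1,"tx":-15,"ty":-10,"tz":4,"ax":0,"ay":0,"az":0},{"jaw":1,"tx":-15,"ty":-10,"tz":4,"ax":0,"ay":0,"az":0}]'
python3 - <<'E'
from go import *
s=manip.get_image("scene")["pixels"];a=manip.get_image("top")["pixels"]
cv2.imwrite("pics/c7.png",np.vstack([cv2.resize(s[140:290,220:410],(475,375),interpolation=2),cv2.resize(a[140:250,110:340],(475,225),interpolation=2)]))
E
```

```text
clock: 14.82
position: [0.476, 0.2542, 0.2696]
ee_rot: [0.001, 0.652, 0.758, 0.002]
contact_force: [0.1, -0.5, 0.2]
width: 0.0855
gripper_force: 0.0
clock: 15.45
position: [0.3251, 0.154, 0.3069]
ee_rot: [0.001, 0.652, 0.758, 0.001]
contact_force: [0.6, 0.4, 0.6]
width: 0.0853
gripper_force: 0.0
```

View pics/c7.png

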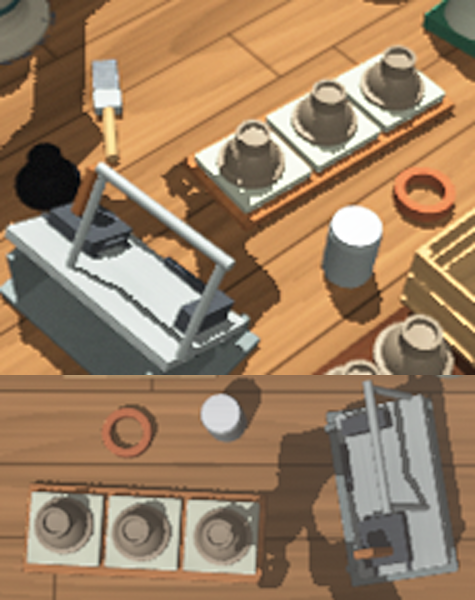

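The bowl stands mouth down, with its whole rim on the middle slab (scene (325,115), top (143,533)). The jaw is open and the neighbouring things are unmoved.

```bash
python3 -c "
from rig import manip
print(manip.sign_off())"
```

```text
the job is handed in; nothing more can be done
None
```

The job is handed in at about 15.5 s of the 54 s allowed: the vise jaw is fully open, the trimmed bowl stands mouth down with its whole rim on the empty slab, and the last pictures show the other bowls, tin and clay ring in place; the kiln prop was outside those crops, but the arm never worked near it.

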